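# Shut the synth's service hatch and run in its captive knob screw

## Robot

A 7-joint arm with a two-finger parallel gripper is mounted at the origin on the work surface. World frame = base frame: x ahead of the robot, y to its left, z up, the work surface at z = 0. Lengths are in m, angles in degrees, forces in N, time in s.
With the tool pointing down it reaches from about 0.425 to 1.025 m from the base axis. Payload 9.4 kg.
Tool frame: the origin (TCP) lies at the very end of the fingers, on their centre line; the grasp point (between the pads) lies 19 mm behind it (manip.grip_depth is the z of the grasp point in the tool frame, in m); z points along the fingers, y is the line along which they close (so a half turn about z gives the same grasp; the last joint's range is limited). The gripper opens to 93 mm and grips with 3 to 60 N. Pads are 15 mm wide; open, the fingers measure 128 mm over their backs; the gripper's body (75 mm by 188 mm) begins 65 mm behind the grasp point.
Start: joints at [-77.046, 34.337, -0.143, 91.639, 0.103, 54.024, -4.572], TCP at [0.216, 0.692, 0.219] pointing down, gripper open.
Joint ranges: [-147.43, 147.43], [-19.82, 112.94], [-74.19, 73.91], [6.32, 146.72], [-59.91, 239.91], [6.04, 106.73], [-150.56, 150.56]. Speed limits (degrees/s): [127.2, 127.2, 172.46, 172.46, 180, 180, 180].

## Interface

Orientations are given as [roll, pitch, yaw] about the fixed x, y, z axes, in that order (R = Rz(yaw) Ry(pitch) Rx(roll)).
In Python, from workcell import manip, cams, ticket gives the robot as it stands. The module is installed in compiled form; this text tells all that it offers.
- The arm moves only by the tool jog_arm, never from a script. Its argument "rows" is a list of rows, each a list of 2 entries, a list of its own where there are three numbers: the shift along the tool's x, y, z in mm, then the turn, a rotation vector about the tool's x, y, z in rad. A call has 1 to 10 rows; each row is the pose to reach, as a shift and turn from the pose commanded when the call began, along the tool's axes at that moment; what a row does not reach only later rows make up. A row lasts 1/10 s, in which the tool goes at most 50 mm and 8.59 degrees, less where a joint would pass 70% of its speed; a pose out of reach is approached as far as the arm can. A call with a gripper value outside its range is refused whole. "grip" is the opening, from 0 (shut) to 1 (fully open), set as the call begins (left out, the last holds). The fingers move at their own pace and stop on an object; "grip_force" is the grip in N (left out, the last holds). Time passes only in rows, so rows that repeat a pose let the fingers close. It gives the time, the measured TCP pose, the force, the opening and the grip force at its end, in the units of the state.
- manip.sense(): the state, without advancing time (a new reading comes with each control period).
- cams.capture(name): name is "scene" or "top" or "wrist"; returns (picture, depth): 400x640x3 uint8, blue, green, red; 400x640 float32, m along the optical axis (not along the pixel's ray), 0 where there is no reading.
- cams.camera_info(name): a dict with "intrinsics" (3x3 intrinsics, pixels), "world_from_camera" (4x4, takes a point from camera to world coordinates); the wrist camera has in their place "hand_eye" (4x4, takes a point from camera to tool coordinates, whose origin is the TCP and whose axes are the flange's). Camera axes: x right, y down, z forward; pixel columns grow to the right and rows downward; lengths in m; the calibration is good to about 2 mm. A picture is of the moment at which its call begins: read the wrist's pose just before it. camera_info takes no time and is no camera call.
- ticket.sign_off(): hands the job in; it is judged then, once.
The state is a dict: "time_s": time; "joints": joint angles; "joint_velocities": joint speeds; "joint_torque": joint torques, N m; "eef_pos": TCP position; "ee_rot": TCP orientation; "contact_force": force on the tool from outside, world axes, zero at the start; "torque": the same for the moment, N m; "opening": finger opening in m; "finger_force": force on a finger pad.
Only numpy, scipy, OpenCV 4.12 (cv2) and the standard library are available. Lean on these libraries where they do the work, as an engineer would, in place of code of your own. Each camera call takes 0.05 s, during which the arm holds its last target. There are 200 camera calls.

## Task

Swing the black service hatch of the beige synth shut and fasten it with the knurled captive knob screw that it carries: hold the knob lightly down against its spring (about 10 N on the thread, never more than 30 N while it rides on the thread's end), turn it back counter-clockwise until you feel it drop into the thread start, and only then run it in clockwise until its head is fully down on the hatch. Never turn it in clockwise before it has dropped, and leave the loose things on the bench and on the synth where they are.

Things in the scene. Friction and masses are not known exactly. Their poses are not given: they have to be found in the camera images.
- hatch_hinge (a point): middle of the hinge line of the hatch, level with the hatch's outer (upper) face. y axis: the hinge line; -x: from the hinge along the hatch to its free front edge, 125 mm away (towards the robot); z: normal of the outer face. The hatch is part of a beige synth case, fixed, 230 mm deep, 340 mm wide, deck 60 mm above the table
- hatch_edge (a point): point on the outer face of the hatch, 113 mm from the hinge line, 12 mm from the front edge, mid-width; axes as hatch_hinge. The hatch is a black metal plate with white lines, 125 x 140 x 4 mm; shut, its outer face lies level, 64 mm above the table. 50 mm to either side of this point along y the plate is clear of the knob, good for pushing it shut
- hatch (a joint): opening angle of the hatch in rad: 0 shut, grows as the front edge goes up, starts open at 0.35 to 0.8; a stiff hinge that stays where it is left and yields to about 3 N at the front edge
- knob_grip (a point): centre of the knob screw's grip: a knurled aluminium cylinder 32 mm across, 28 mm long, on a 19 mm neck; red index line on top along its x axis. Its axis (z, the hatch's normal) stands 107 mm from the hinge line, mid-width. This point is 24 mm above the hatch's outer face with the screw home, 38 mm above it when its spring holds it out
- knob_lift (a joint): height of the knob screw above home, in m: 0 = head fully down on the hatch; 0.014 = held right out by its spring (2.4 N there, 4.5 N at home). With the hatch shut: about 0.010 when the screw rides on the end face of the thread, 0.0044 when it has dropped into the thread start; from there the thread draws it down 14 mm a turn
- knob_turn (a joint): angle of the knob screw in rad, growing clockwise seen from above; starts at 0.95 to 1.35. The thread start is met 0.4 to 1.5 rad counter-clockwise of that, at an angle that differs each time and shows in no pose; just behind it (0.1 to 0.3 rad) a wall stops the dropped screw. Home is 2.2 to 2.7 rad clockwise of the wall; there it comes up hard
- socket: brass screw boss 38 mm across inside the synth, under the knob; origin on the knob's axis 6 mm above the table, end face of its two-start thread 50 mm above the table; it takes the push of the screw. Let go in the thread start, the screw is thrown out by its spring; once turned in by 0.5 rad it stays
- red_board: loose red circuit board 120 x 90 x 6 mm with black chips, lying on the table; origin under its centre
- breadboard: loose white breadboard 100 x 55 x 9 mm with jumper wires, lying on the table; origin under its centre
- solder_spool: aluminium-coloured solder spool, 60 mm across, 32 mm high, standing on its flange on the table; origin under its centre
- tip_cleaner: dark steel tin 64 mm across, 36 mm high, with brass wool; origin under its centre
- flux_jar: small amber jar 54 mm across, 50 mm high, black cap, paper label; origin under its centre
- screwdriver_grip (a point): red-handled screwdriver 190 mm long lying on the table; point in its handle
- spare_cap_center (a point): loose red plastic knob cap 18 mm across, 14 mm high, standing on the front strip of the synth's deck; its centre
- pot_center (a point): loose potentiometer, steel body 17 x 17 x 9 mm with a 14 mm brass shaft upward, standing on the front strip of the synth's deck; point 7 mm above the deck

How it is judged:
By the outcome, as a careful person would: the job done as asked, in the order asked, and still so for the second after the job is handed in, with the robot touching nothing.
It also fails if it takes over 67 s, if anything falls off the work surface, if the arm or the gripper's body presses on something with over 40 N, if the wrist force passes 120 N, or if a joint passes its speed limit or range.

## Working session

There is one attempt and no reset: what is moved stays moved. The work goes in short steps, Python scripts to look and compute and a tool call to move; the robot and the scene stay as the last step left them, time stands still between calls to the robot, and variables do not carry over. Pictures are saved under pics/ and viewed, at most 10 in all, crops included, and the job is handed in when it is done.

Besides the shell and the picture viewer there is one more tool, called after ">>>" in YAML: its name, and indented under it one key for each argument. jog_arm: Moves the arm, as the interface text tells. Its arguments: {"type":"object","properties":{"rows":{"type":"array"},"grip":{"type":"number"},"grip_force":{"type":"number"}},"required":["rows"]}

```bash
mkdir -p pics
python3 - <<'E'
from workcell import manip,cams
import cv2,numpy as np
s=manip.sense()
for k in s: print(k,np.round(s[k],3))
print(manip.grip_depth)
for n in("scene","top"):
    i=cams.camera_info(n);print(n,np.round(i["intrinsics"],1).tolist(),np.round(i["world_from_camera"],4).tolist())
    p,d=cams.capture(n);cv2.imwrite(f"pics/{n}0.png",p);np.save(f"pics/{n}0.npy",d)
print(cams.camera_info("wrist"))
E
```

```text
time_s 0.0
joints [-77.045  34.384  -0.147  91.68    0.104  54.02   -4.573]
joint_velocities [ 0.003  0.009  0.046  0.071 -0.042  0.024 -0.083]
joint_torque [-1.0000e-03 -7.6505e+01  1.4970e+00 -2.5237e+01 -5.2000e-02  1.7000e-02
  0.0000e+00]
eef_pos [0.216 0.692 0.218]
ee_rot [-1.79915e+02  8.00000e-03  1.62655e+02]
contact_force [ 0.512 -0.453 -0.353]
torque [-0.057  0.02  -0.013]
finger_force 0.0
opening 0.093
-0.0188
scene [[437.8, 0.0, 323.6], [0.0, 437.8, 202.1], [0.0, 0.0, 1.0]] [[0.444, 0.6233, -0.6437, 1.2895], [0.896, -0.3012, 0.3264, -0.3942], [0.0096, -0.7216, -0.6922, 0.9201], [0.0, 0.0, 0.0, 1.0]]
top [[456.5, 0.0, 315.2], [0.0, 456.5, 195.9], [0.0, 0.0, 1.0]] [[-0.0136, -0.995, 0.0993, 0.3701], [-0.9998, 0.0121, -0.0155, 0.027], [0.0142, -0.0995, -0.9949, 1.4327], [0.0, 0.0, 0.0, 1.0]]
{'intrinsics': array([[338.55963168,   0.        , 313.78622461],
       [  0.        , 338.55963168, 197.27628782],
       [  0.        ,   0.        ,   1.        ]]), 'hand_eye': array([[ 4.51663037e-04, -9.67581605e-01, -2.52558177e-01,
         7.02049499e-02],
       [ 9.99999750e-01,  5.74533775e-04, -4.12757922e-04,
        -7.14147378e-04],
       [ 5.44480176e-04, -2.52557928e-01,  9.67581623e-01,
        -1.66110287e-01],
       [ 0.00000000e+00,  0.00000000e+00,  0.00000000e+00,
         1.00000000e+00]])}
```

View pics/scene0.png

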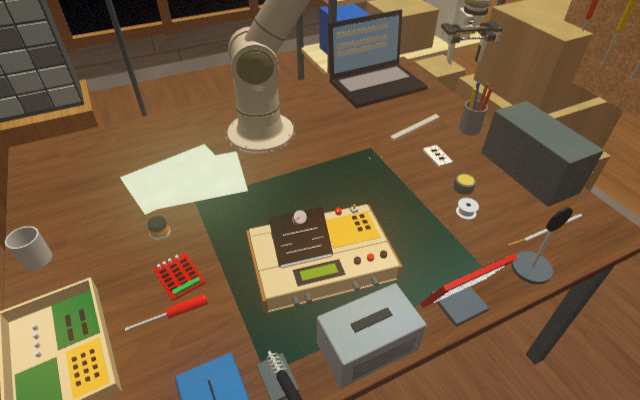

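View pics/top0.png

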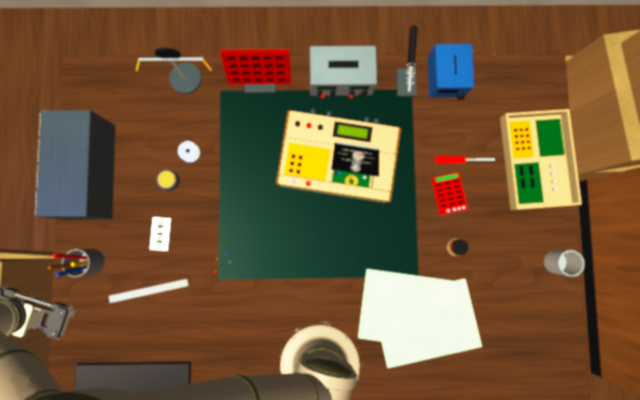

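The scene view shows the synth with its hatch open about 30–40° and the knob at (300,217). The top view shows the case corners near (289,110), (401,126), (390,203) and (276,187), with the knob near (357,158). The red spare cap and the pot are on the front strip, left of the hatch (top about (308,183), scene (338,210) and (354,208)).

```bash
cat > h.py <<'E'
import numpy as np,cv2
from workcell import manip,cams
from scipy.spatial.transform import Rotation as R
def cloud(d,K,T):
    v,u=np.mgrid[:d.shape[0],:d.shape[1]]
    P=np.stack([(u-K[0,2])/K[0,0]*d,(v-K[1,2])/K[1,1]*d,d],-1)
    return P@T[:3,:3].T+T[:3,3]
def tool():
    s=manip.sense();T=np.eye(4);T[:3,:3]=R.from_euler('xyz',s["ee_rot"],degrees=True).as_matrix();T[:3,3]=s["eef_pos"];return T
E
python3 - <<'E'
from h import *
C={}
for n in("scene","top"):
    i=cams.camera_info(n);d=np.load(f"pics/{n}0.npy");C[n]=cloud(d,i["intrinsics"],i["world_from_camera"])
P=C["top"]
m=(abs(P[...,2]-.06)<.008)&(P[...,0]>.3)&(P[...,0]<.75)&(abs(P[...,1])<.3)
m=cv2.morphologyEx(m.astype(np.uint8),cv2.MORPH_OPEN,np.ones((3,3)))
n,l,st,_=cv2.connectedComponentsWithStats(m);k=1+st[1:,4].argmax()
q=P[l==k]
r=cv2.minAreaRect((q[:,:2]*1000).astype(np.float32));print(r,cv2.boxPoints(r),q[:,2].mean())
for n,us in(("top",[(357,158),(289,110),(401,126),(390,203),(276,187),(308,183)]),("scene",[(300,214),(300,217),(290,235),(310,250),(272,262),(332,255),(338,210),(354,208)])):
    for u,v in us: print(n,u,v,np.round(C[n][v,u],3))
p=cv2.imread("pics/scene0.png");a=cv2.resize(p[190:320,230:410],None,fx=4,fy=4,interpolation=2);cv2.imwrite("pics/s1.png",a)
E
```

```text
((633.743896484375, -68.66026306152344), (353.7379150390625, 231.0806884765625), 80.54081726074219) [[ 490.70703 -224.13583]
 [ 718.64575 -262.1128 ]
 [ 776.78076   86.81531]
 [ 548.84204  124.79227]] 0.060951394376005275
top 357 158 [ 0.6   -0.111  0.177]
top 289 110 [0.777 0.083 0.049]
top 401 126 [ 0.736 -0.274 -0.002]
top 390 203 [ 0.487 -0.23   0.006]
top 276 187 [ 0.543  0.128 -0.002]
top 308 183 [0.544 0.027 0.078]
scene 300 214 [ 0.606 -0.111  0.172]
scene 300 217 [ 0.61  -0.113  0.166]
scene 290 235 [ 0.604 -0.139  0.109]
scene 310 250 [ 0.646 -0.104  0.078]
scene 272 262 [ 0.624 -0.198  0.057]
scene 332 255 [ 0.671 -0.055  0.059]
scene 338 210 [0.547 0.027 0.073]
scene 354 208 [0.561 0.07  0.074]
```

View pics/s1.png

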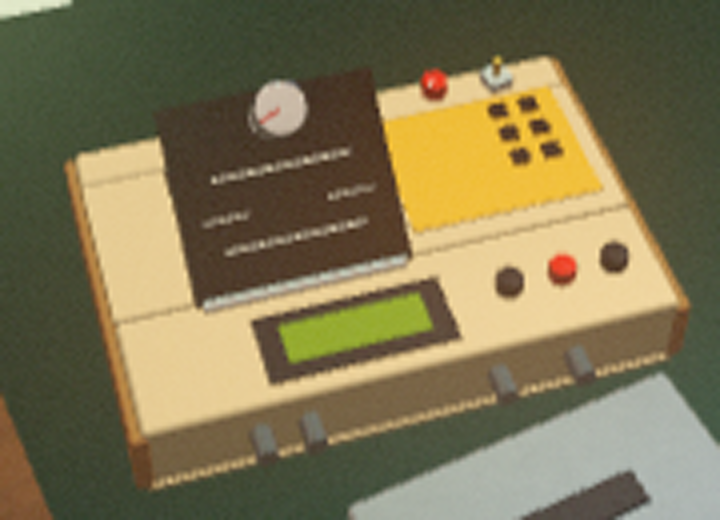

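The enlarged crop shows the hatch corners in scene pixels: front (269.5,218) and (323,207), hinge (280,265) and (332,254). The knob top is at (300,217). Next I fit the hatch plane.

Run:
```python
from h import *
psi=np.radians(-9.46);ex=np.array([np.cos(psi),np.sin(psi),0]);ey=np.array([-np.sin(psi),np.cos(psi),0])
i=cams.camera_info("scene");K=i["intrinsics"];T=i["world_from_camera"];d=np.load("pics/scene0.npy");P=cloud(d,K,T)
p=cv2.imread("pics/scene0.png")
m=np.zeros(d.shape,np.uint8);cv2.fillPoly(m,[np.array([[273,219],[288,218],[300,231],[312,218],[321,211],[329,250],[284,259]])],1)
q=P[m>0]
a=q@ex;b=q@ey;z=q[:,2]
A=np.c_[a,b,np.ones(len(a))];w=np.ones(len(a),bool)
for _ in range(5):
    c=np.linalg.lstsq(A[w],z[w],rcond=None)[0];r=z-A@c;w=abs(r)<.004
print("plane",c,r[w].std(),w.sum()); th=np.arctan(-c[0]);print("theta",th)
n=np.array([*( -c[0]*ex-c[1]*ey)[:2],1]);n/=np.linalg.norm(n)
def hit(u,v):
    r=T[:3,:3]@np.array([(u-K[0,2])/K[0,0],(v-K[1,2])/K[1,1],1]);o=T[:3,3]
    # z=c0*a+c1*b+c2
    g=np.array([0,0,1])-c[0]*ex-c[1]*ey
    return o+r*(c[2]-g@o)/(g@r)
for u,v in[(269.5,218),(323,207),(332,254),(280,265)]:
    X=hit(u,v);print(np.round([*X,X@ex,X@ey],4))
# knob top
kt=P[208:226,290:312].reshape(-1,3);h=(kt-hit(290,235))@n
kt=kt[(h>.045)&(h<.06)];print("knobtop",kt.mean(0),kt.mean(0)@ex,kt.mean(0)@ey,len(kt),((kt-hit(290,235))@n).mean())
# top view
i=cams.camera_info("top");Q=cloud(np.load("pics/top0.npy"),i["intrinsics"],i["world_from_camera"])
g=Q[150:168,345:368].reshape(-1,3);g=g[g[:,2]>.155];print("top knob",g.mean(0),g.mean(0)@ex,g.mean(0)@ey,len(g))
```

```text
plane [-0.63583958 -0.03296946  0.49880465] 0.0022573389286048347 964
theta 0.5663561221205421
[ 0.5533 -0.1711  0.1364  0.5739 -0.0778]
[ 0.5736 -0.0326  0.1336  0.5712  0.0621]
[ 0.6744 -0.0567  0.0681  0.6746  0.0549]
[ 0.6528 -0.1877  0.0723  0.6748 -0.0779]
knobtop [ 0.61215087 -0.11473795  0.16816569] 0.6226841935461663 -0.012565073258377716 149 0.0547235394133992
top knob [ 0.5975688  -0.11031446  0.19504008] 0.6075733879887217 -0.010598436138407843 150
```

>>> jog_arm:
  rows:
    - [[0,0,-50],[0,0,0]]
    - [[0,0,-100],[0,0,0.1]]
    - [[-588,-603,-120],[0,0,1.433]]
    - [[-588,-603,-120],[0,0,1.433]]
    - [[-588,-603,-120],[0,0,1.433]]
    - [[-588,-603,-120],[0,0,1.433]]
    - [[-588,-603,-120],[0,0,1.433]]
    - [[-588,-603,-120],[0,0,1.433]]
    - [[-588,-603,-120],[0,0,1.433]]
    - [[-588,-603,-120],[0,0,1.433]]
  grip: 0.0
  grip_force: 20

```text
time_s: 1.1
eef_pos: [0.3977, 0.3334, 0.3281]
ee_rot: [-180.0, -0.0, 87.8]
contact_force: [1.0, 0.9, -0.3]
opening: 0.0177
finger_force: 0.0
```

>>> jog_arm:
  rows:
    - [[-384,215,-12],[0,0,0.127]]
    - [[-384,215,-12],[0,0,0.127]]
    - [[-384,215,-12],[0,0,0.127]]
    - [[-384,215,-12],[0,0,0.127]]
    - [[-384,215,-12],[0,0,0.127]]
    - [[-384,215,-12],[0,0,0.127]]
    - [[-384,215,-12],[0,0,0.127]]
    - [[-384,215,-12],[0,0,0.127]]
    - [[-384,215,-12],[0,0,0.127]]
    - [[-384,215,-12],[0,0,0.127]]

```text
time_s: 2.1
eef_pos: [0.601, -0.0614, 0.3401]
ee_rot: [179.9, 0.2, 80.5]
contact_force: [0.5, -0.4, -0.1]
opening: 0.0003
finger_force: 0.0
```

Run:
```python
from h import *
T=tool();s=manip.sense();print(np.round(s["joints"],1),np.round(T[:3,3],4),s["ee_rot"])
p,d=cams.capture("wrist");cv2.imwrite("pics/w1.png",p);np.savez("pics/w1.npz",d=d,T=T)
```

```text
[-22.7  21.3  32.8 101.1 -12.8  61.3   4.9] [ 0.601  -0.0614  0.3401] [1.79926500e+02 1.69398744e-01 8.04651424e+01]
```

View pics/w1.png

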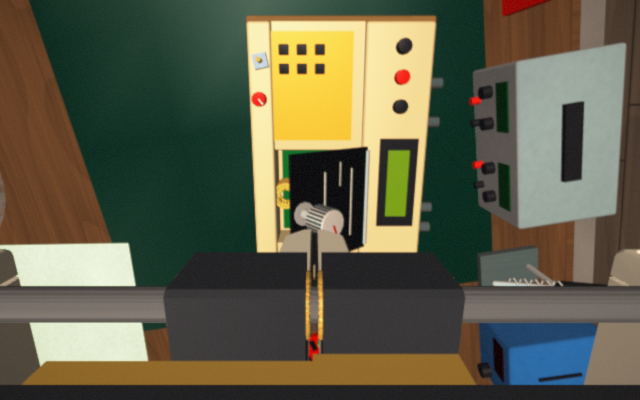

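The wrist view looks along the case, with image right = +a (away from the robot) and up = +b. The hinge edge runs (367,149)–(362,250) and the front edge is at x≈290. The knob runs from its base at (302,212) to its top at (332,222), and the brass socket ring peeks out at (284,193).

Run:
```python
from h import *
f=np.load("pics/w1.npz");i=cams.camera_info("wrist");K=i["intrinsics"];T=f["T"]@i["hand_eye"];P=cloud(f["d"],K,T)
p=cv2.imread("pics/w1.png")
def at(u,v,z):
    r=T[:3,:3]@np.array([(u-K[0,2])/K[0,0],(v-K[1,2])/K[1,1],1]);return T[:3,3]+r*(z-T[2,3])/r[2]
# case yaw from edges at deck z=.06: left(front) edge (247,20)-(257,250) ; far side edge (247,18)-(436,18)
F1,F2=at(247,22,.06),at(257,250,.06);d=F1-F2;print("front edge yaw",np.degrees(np.arctan2(-d[0],d[1])),F1,F2)
G=at(434,20,.06);d=G-F1;print("side yaw",np.degrees(np.arctan2(d[1],d[0])))
psi=np.radians(-9.46);ex=np.array([np.cos(psi),np.sin(psi),0]);ey=np.array([-np.sin(psi),np.cos(psi),0])
ab=lambda X:np.round([X@ex,X@ey,X[2]],4)
print("F",ab(F1),ab(F2),"G",ab(G))
for u,v in[(367,149),(362,250)]: print("hinge",ab(at(u,v,.064)),ab(P[v,u-4]))
q=P[160:245,295:362].reshape(-1,3)
c3=np.c_[q@ex,q@ey,q[:,2]]
m=np.zeros(p.shape[:2],np.uint8);cv2.fillPoly(m,[np.array([[296,165],[360,155],[358,200],[300,198]])],1);m[:, :]*=1
c=c3=np.c_[P[m>0]@ex,P[m>0]@ey,P[m>0][:,2]]
A=np.c_[c[:,:2],np.ones(len(c))];w=np.ones(len(c),bool)
for _ in range(5):
    s=np.linalg.lstsq(A[w],c[w,2],rcond=None)[0];r=c[:,2]-A@s;w=abs(r)<.003
print("plane",s,"th",np.arctan(-s[0]),"hinge a at z=.064",(.064-s[2]-s[1]*-.01)/s[0],r[w].std(),w.sum())
for u,v in[(330,222),(325,218),(302,212),(284,193),(279,193),(290,195),(290,152),(287,225)]: print(u,v,ab(P[v,u]))
cv2.imwrite("pics/w1c.png",cv2.resize(p[140:260,240:380],None,fx=5,fy=5,interpolation=2))
```

```text
front edge yaw -9.6323403412735 [0.54990986 0.11845954 0.06      ] [ 0.50060173 -0.17207027  0.06      ]
side yaw -8.926112591976336
F [0.523  0.2072 0.06  ] [ 0.5221 -0.0875  0.06  ] G [0.747  0.2093 0.06  ]
hinge [0.6721 0.0559 0.064 ] [0.6661 0.0565 0.0692]
hinge [ 0.6706 -0.086   0.064 ] [ 0.6658 -0.0884  0.0584]
plane [-0.82686653  0.00152826  0.62001541] th 0.6909096426082012 hinge a at z=.064 0.6724182255605617 0.0007614845237712776 2473
330 222 [ 0.6194 -0.0069  0.1727]
325 218 [ 0.614  -0.001   0.1773]
302 212 [ 0.5892 -0.0068  0.1379]
284 193 [ 0.5582 -0.0156  0.0137]
279 193 [ 0.5545 -0.0066  0.0497]
290 195 [0.5763 0.0143 0.1425]
290 152 [0.5685 0.046  0.0155]
287 225 [ 0.5618 -0.0658  0.0153]
```

View pics/w1c.png

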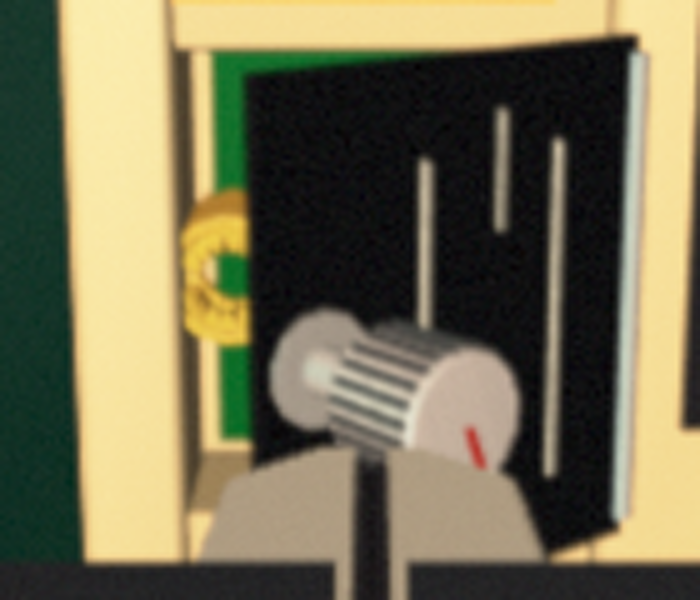

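>>> jog_arm:
  rows:
    - [[0,0,50],[0,0,0]]
    - [[0,0,100],[0,0,0]]
    - [[0,0,150],[0,0,0]]
    - [[0,0,185],[0,0,0]]
    - [[0,0,195],[0,0,0]]
    - [[0,0,203],[0,0,0]]
    - [[0,0,210],[0,0,0]]
    - [[0,0,217],[0,0,0]]
    - [[0,0,224],[0,0,0]]
    - [[0,0,230],[0,0,0]]

```text
time_s: 3.15
eef_pos: [0.6004, -0.0551, 0.1105]
ee_rot: [179.9, -0.0, 80.9]
contact_force: [-0.1, -0.1, 1.7]
opening: 0.0003
finger_force: 0.7
```

>>> jog_arm:
  rows:
    - [[0,0,7],[0,0,0]]
    - [[0,0,14],[0,0,0]]
    - [[0,0,20],[0,0,0]]
    - [[0,0,26],[0,0,0]]
    - [[0,0,30],[0,0,0]]
    - [[0,0,34],[0,0,0]]
    - [[0,0,38],[0,0,0]]
    - [[0,0,40],[0,0,0]]
    - [[0,0,42],[0,0,0]]
    - [[0,0,42],[0,0,0]]

```text
time_s: 4.15
eef_pos: [0.6, -0.0552, 0.0679]
ee_rot: [180.0, 0.0, 80.9]
contact_force: [0.9, 0.5, -0.0]
opening: 0.0005
finger_force: 0.0
```

>>> jog_arm:
  rows:
    - [[0,0,1],[0,0,0]]
    - [[0,0,2],[0,0,0]]
    - [[0,0,3],[0,0,0]]
    - [[0,0,4],[0,0,0]]
    - [[0,0,4],[0,0,0]]

```text
time_s: 4.65
eef_pos: [0.6, -0.0552, 0.0644]
ee_rot: [180.0, -0.0, 80.9]
contact_force: [-1.1, 0.0, 4.2]
opening: 0.0004
finger_force: 1.9
```

Run:
```python
from h import *
s=manip.sense();print(s["contact_force"],s["eef_pos"])
i=cams.camera_info("scene");p,d=cams.capture("scene");np.save("pics/s2.npy",d);P=cloud(d,i["intrinsics"],i["world_from_camera"])
cv2.imwrite("pics/s2.png",cv2.resize(p[180:320,230:410],None,fx=4,fy=4,interpolation=2))
```

```text
[-1.06117004  0.01930755  4.20375275] [ 0.59997373 -0.05519683  0.06436626]
```

View pics/s2.png

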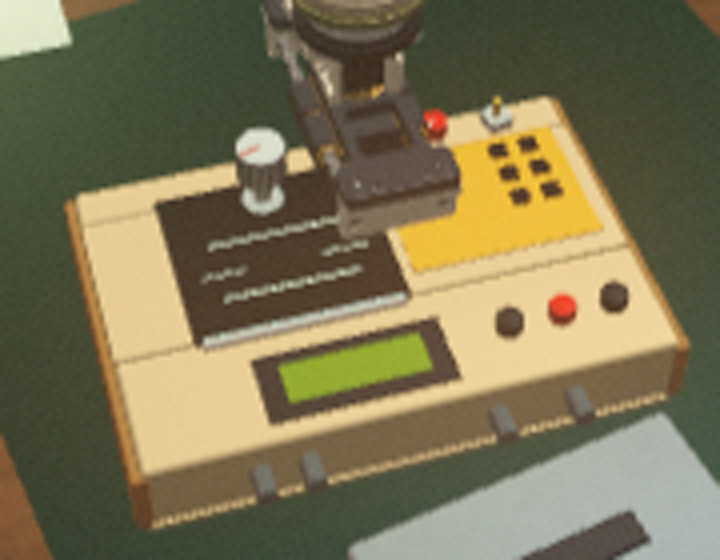

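The hatch now lies practically level with the knob upright. I'll press a little further to confirm it is on its stop.

>>> jog_arm:
  rows:
    - [[0,0,1],[0,0,0]]
    - [[0,0,2],[0,0,0]]
    - [[0,0,2],[0,0,0]]

```text
time_s: 5.0
eef_pos: [0.6, -0.0552, 0.0641]
ee_rot: [179.9, -0.1, 80.9]
contact_force: [-6.5, 1.1, 25.8]
opening: 0.0004
finger_force: 12.7
```

>>> jog_arm:
  rows:
    - [[0,0,-20],[0,0,0]]
    - [[0,0,-60],[0,0,0]]
    - [[0,0,-110],[0,0,0]]
    - [[0,0,-160],[0,0,0]]
    - [[-28,-18,-190],[0,0,0]]
    - [[-56,-36,-198],[0,0,0]]
    - [[-56,-36,-198],[0,0,0]]
    - [[-56,-36,-198],[0,0,0]]
    - [[-56,-36,-198],[0,0,0]]
  grip: 1.0

```text
time_s: 5.9
eef_pos: [0.556, -0.1038, 0.2596]
ee_rot: [-180.0, -0.0, 81.0]
contact_force: [0.0, 0.8, 0.3]
opening: 0.0683
finger_force: 0.0
```

Run:
```python
from h import *
T=tool();s=manip.sense();print(np.round(s["joints"],1),np.round(T[:3,3],4),s["ee_rot"],s["contact_force"])
p,d=cams.capture("wrist");cv2.imwrite("pics/w2.png",p);np.savez("pics/w2.npz",d=d,T=T)
i=cams.camera_info("wrist");P=cloud(d,i["intrinsics"],T@i["hand_eye"])
m=(P[...,2]>.095)&(P[...,2]<.13)&(abs(P[...,0]-.555)<.05)&(abs(P[...,1]+.105)<.05)
v,u=np.nonzero(m);q=P[m];t=np.abs(q[:,2]-np.percentile(q[:,2],90))<.003
print(len(q),q.mean(0),"top",q[t].mean(0),t.sum(),(q[t].max(0)-q[t].min(0)),u.mean(),v.mean())
(c,r)=cv2.minEnclosingCircle((q[t][:,:2]*1000).astype(np.float32));print(c,r)
```

```text
[-17.7  22.9  31.5 111.6 -15.5  49.7  12.9] [ 0.556  -0.1038  0.2596] [-1.79976305e+02 -1.62591141e-02  8.09559874e+01] [0.02997671 0.84519026 0.29457559]
1003 [ 0.55441853 -0.10201794  0.11298334] top [ 0.5542011  -0.10324514  0.11406978] 882 [0.03261686 0.03315272 0.00417348] 312.4955134596211 182.7676969092722
(554.18310546875, -103.64203643798828) 16.599084854125977
```

View pics/w2.png

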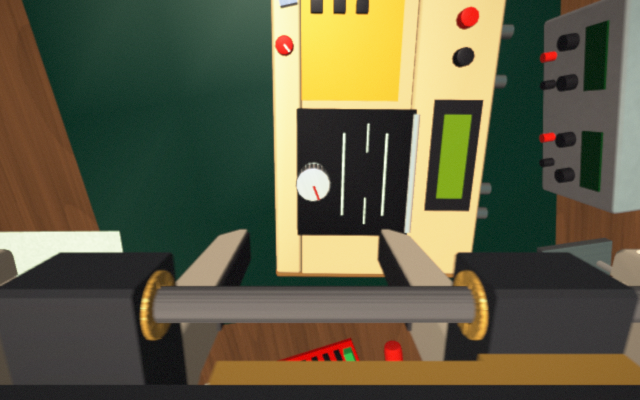

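The view from above shows the hatch shut and the knob upright at (313,184), less than 2 mm off the TCP. I'll descend and grasp it.

>>> jog_arm:
  rows:
    - [[0,-2,50],[0,0,0]]
    - [[0,-2,100],[0,0,0]]
    - [[0,-2,140],[0,0,0]]
    - [[0,-2,165],[0,0,0]]
    - [[0,-2,178],[0,0,0]]
    - [[0,-2,178],[0,0,0]]
    - [[0,-2,178],[0,0,0]]

```text
time_s: 6.65
eef_pos: [0.5541, -0.1045, 0.0826]
ee_rot: [180.0, 0.0, 80.9]
contact_force: [0.2, -0.6, 0.1]
opening: 0.0925
finger_force: 0.0
```

>>> jog_arm:
  rows:
    - [[0,0,0],[0,0,0]]
    - [[0,0,0],[0,0,0]]
    - [[0,0,0],[0,0,0]]
    - [[0,0,0],[0,0,0]]
    - [[0,0,0],[0,0,0]]
    - [[0,0,0],[0,0,0]]
    - [[0,0,0],[0,0,0]]
    - [[0,0,0],[0,0,0]]
    - [[0,0,0],[0,0,0]]
    - [[0,0,0],[0,0,0]]
  grip: 0.25
  grip_force: 40

```text
time_s: 7.65
eef_pos: [0.5547, -0.1047, 0.0823]
ee_rot: [179.9, 0.0, 80.9]
contact_force: [4.6, -0.3, -2.1]
opening: 0.0316
finger_force: 40.0
```

>>> jog_arm:
  rows:
    - [[0,0.4,0.5],[0,0,0]]
    - [[0,0.4,0.5],[0,0,0]]
    - [[0,0.4,0.5],[0,0,0]]

```text
time_s: 7.95
eef_pos: [0.5547, -0.1047, 0.0819]
ee_rot: [179.9, 0.0, 80.9]
contact_force: [4.6, -0.9, 0.9]
opening: 0.0317
finger_force: 40.0
```

>>> jog_arm:
  rows:
    - [[0,0,0.5],[0,0,0]]
    - [[0,0,0.5],[0,0,0]]
    - [[0,0,0.5],[0,0,0]]

```text
time_s: 8.25
eef_pos: [0.5547, -0.1047, 0.0814]
ee_rot: [179.9, 0.0, 80.9]
contact_force: [4.3, -1.2, 1.2]
opening: 0.0316
finger_force: 40.0
```

>>> jog_arm:
  rows:
    - [[0,0,0.5],[0,0,0]]
    - [[0,0,0.5],[0,0,0]]
    - [[0,0,0.5],[0,0,0]]

```text
time_s: 8.55
eef_pos: [0.5547, -0.1047, 0.0809]
ee_rot: [179.9, 0.0, 80.9]
contact_force: [5.3, 0.3, 1.5]
opening: 0.0315
finger_force: 40.0
```

>>> jog_arm:
  rows:
    - [[0,0,0.5],[0,0,0]]
    - [[0,0,0.5],[0,0,0]]
    - [[0,0,0.5],[0,0,0]]

```text
time_s: 8.85
eef_pos: [0.5547, -0.1047, 0.0804]
ee_rot: [179.9, 0.0, 80.9]
contact_force: [5.2, -0.3, 0.6]
opening: 0.0316
finger_force: 40.0
```

>>> jog_arm:
  rows:
    - [[0,0,0.5],[0,0,0]]
    - [[0,0,0.5],[0,0,0]]
    - [[0,0,0.5],[0,0,0]]

```text
time_s: 9.15
eef_pos: [0.5547, -0.1047, 0.0799]
ee_rot: [179.9, 0.0, 80.9]
contact_force: [5.5, -0.3, 2.1]
opening: 0.0314
finger_force: 40.0
```

>>> jog_arm:
  rows:
    - [[0,0,0.5],[0,0,0]]
    - [[0,0,0.5],[0,0,0]]
    - [[0,0,0.5],[0,0,0]]

```text
time_s: 9.45
eef_pos: [0.5547, -0.1047, 0.0794]
ee_rot: [179.9, 0.0, 80.9]
contact_force: [5.6, 0.1, 1.4]
opening: 0.0316
finger_force: 40.0
```

>>> jog_arm:
  rows:
    - [[0,0,0.5],[0,0,0]]
    - [[0,0,0.5],[0,0,0]]
    - [[0,0,1],[0,0,0]]
    - [[0,0,1],[0,0,0]]

```text
time_s: 9.85
eef_pos: [0.5547, -0.1047, 0.0784]
ee_rot: [179.9, 0.0, 80.9]
contact_force: [4.2, -0.2, 1.4]
opening: 0.0314
finger_force: 40.0
```

>>> jog_arm:
  rows:
    - [[0,0,0.5],[0,0,0]]
    - [[0,0,0.5],[0,0,0]]
    - [[0,0,0.5],[0,0,0]]

```text
time_s: 10.15
eef_pos: [0.5547, -0.1047, 0.0781]
ee_rot: [179.9, -0.0, 80.9]
contact_force: [5.3, -0.7, 4.8]
opening: 0.0314
finger_force: 40.0
```

>>> jog_arm:
  rows:
    - [[0,0,0.7],[0,0,0]]
    - [[0,0,0.7],[0,0,0]]
    - [[0,0,0.7],[0,0,0]]

```text
time_s: 10.45
eef_pos: [0.5547, -0.1047, 0.0778]
ee_rot: [179.9, -0.0, 80.9]
contact_force: [3.8, 0.8, 11.1]
opening: 0.0313
finger_force: 40.0
```

>>> jog_arm:
  rows:
    - [[0,0,0.2],[0,0,-0.1]]
    - [[0,0,0.2],[0,0,-0.2]]
    - [[0,0,0.2],[0,0,-0.3]]
    - [[0,0,0.2],[0,0,-0.3]]

```text
time_s: 10.85
eef_pos: [0.5553, -0.1047, 0.0778]
ee_rot: [179.8, 0.0, 98.3]
contact_force: [4.6, -0.6, 11.2]
opening: 0.0315
finger_force: 40.0
```

>>> jog_arm:
  rows:
    - [[0,0,0.1],[0,0,-0.05]]
    - [[0,0,0.1],[0,0,-0.08]]
    - [[0,0,0.1],[0,0,-0.08]]

```text
time_s: 11.15
eef_pos: [0.5554, -0.1047, 0.0778]
ee_rot: [179.8, 0.0, 102.7]
contact_force: [4.9, 0.1, 11.7]
opening: 0.0317
finger_force: 40.0
```

>>> jog_arm:
  rows:
    - [[0,0,0],[0,0,-0.05]]
    - [[0,0,0],[0,0,-0.08]]
    - [[0,0,0],[0,0,-0.08]]

```text
time_s: 11.45
eef_pos: [0.5556, -0.1047, 0.0778]
ee_rot: [179.8, 0.1, 107.3]
contact_force: [4.7, 0.1, 10.3]
opening: 0.0315
finger_force: 40.0
```

>>> jog_arm:
  rows:
    - [[0,0,0.2],[0,0,-0.05]]
    - [[0,0,0.2],[0,0,-0.08]]
    - [[0,0,0.2],[0,0,-0.08]]

```text
time_s: 11.75
eef_pos: [0.5557, -0.1047, 0.0777]
ee_rot: [179.8, 0.1, 111.9]
contact_force: [5.5, 0.3, 12.5]
opening: 0.0311
finger_force: 40.0
```

>>> jog_arm:
  rows:
    - [[0,0,0],[0,0,-0.05]]
    - [[0,0,0],[0,0,-0.08]]
    - [[0,0,0],[0,0,-0.08]]

```text
time_s: 12.05
eef_pos: [0.5558, -0.1046, 0.0777]
ee_rot: [179.8, 0.1, 116.5]
contact_force: [6.2, 1.2, 12.5]
opening: 0.0311
finger_force: 40.0
```

>>> jog_arm:
  rows:
    - [[-0.2,0.4,0],[0,0,-0.05]]
    - [[-0.2,0.4,0],[0,0,-0.08]]
    - [[-0.2,0.4,0],[0,0,-0.08]]

```text
time_s: 12.35
eef_pos: [0.556, -0.1045, 0.0777]
ee_rot: [179.8, 0.1, 121.1]
contact_force: [4.3, 0.9, 13.7]
opening: 0.0318
finger_force: 40.0
```

>>> jog_arm:
  rows:
    - [[0,0,0],[0,0,-0.05]]
    - [[0,0,0],[0,0,-0.08]]
    - [[0,0,0],[0,0,-0.08]]

```text
time_s: 12.65
eef_pos: [0.5561, -0.1044, 0.0777]
ee_rot: [179.8, 0.1, 125.7]
contact_force: [4.5, 1.5, 12.4]
opening: 0.0316
finger_force: 40.0
```

>>> jog_arm:
  rows:
    - [[0,0,0],[0,0,-0.05]]
    - [[0,0,0],[0,0,-0.08]]
    - [[0,0,0],[0,0,-0.08]]

```text
time_s: 12.95
eef_pos: [0.5562, -0.1044, 0.0776]
ee_rot: [179.8, 0.1, 130.3]
contact_force: [5.6, 0.3, 10.7]
opening: 0.0315
finger_force: 40.0
```

>>> jog_arm:
  rows:
    - [[0,0,0],[0,0,-0.05]]
    - [[0,0,0],[0,0,-0.08]]
    - [[0,0,0],[0,0,-0.08]]

```text
time_s: 13.25
eef_pos: [0.5562, -0.1043, 0.0772]
ee_rot: [179.8, 0.2, 134.9]
contact_force: [6.9, 0.8, 5.6]
opening: 0.0314
finger_force: 40.0
```

The force is falling and z is sinking, so it is dropping. I'll push straight down without turning to follow it.

>>> jog_arm:
  rows:
    - [[0,0,0.5],[0,0,0]]
    - [[0,0,1],[0,0,0]]
    - [[0,0,1],[0,0,0]]

```text
time_s: 13.55
eef_pos: [0.5563, -0.1043, 0.0766]
ee_rot: [179.8, 0.2, 134.8]
contact_force: [5.5, 1.2, 12.2]
opening: 0.0315
finger_force: 40.0
```

>>> jog_arm:
  rows:
    - [[0,0,0],[0,0,-0.04]]
    - [[0,0,0],[0,0,-0.04]]

```text
time_s: 13.75
eef_pos: [0.5563, -0.1042, 0.0764]
ee_rot: [179.8, 0.2, 137.2]
contact_force: [6.3, 1.1, 8.7]
opening: 0.0313
finger_force: 40.0
```

>>> jog_arm:
  rows:
    - [[0,0,0.4],[0,0,-0.04]]
    - [[0,0,0.4],[0,0,-0.04]]

```text
time_s: 13.95
eef_pos: [0.5564, -0.1042, 0.0758]
ee_rot: [179.9, 0.2, 139.5]
contact_force: [6.8, 1.8, 5.9]
opening: 0.0316
finger_force: 40.0
```

>>> jog_arm:
  rows:
    - [[0,0,0.3],[0,0,-0.04]]
    - [[0,0,0.3],[0,0,-0.04]]

```text
time_s: 14.15
eef_pos: [0.5564, -0.1041, 0.0753]
ee_rot: [179.9, 0.2, 141.8]
contact_force: [8.2, 1.1, 2.8]
opening: 0.0315
finger_force: 40.0
```

>>> jog_arm:
  rows:
    - [[-0.3,0.2,0.7],[0,0,0]]
    - [[-0.3,0.2,1.4],[0,0,0]]
    - [[-0.3,0.2,1.4],[0,0,0]]

```text
time_s: 14.45
eef_pos: [0.5564, -0.1041, 0.0737]
ee_rot: [179.9, 0.1, 141.7]
contact_force: [7.6, 1.6, 2.0]
opening: 0.0315
finger_force: 40.0
```

>>> jog_arm:
  rows:
    - [[0,0,0.5],[0,0,0]]
    - [[0,0,0.8],[0,0,0]]
    - [[0,0,0.8],[0,0,0]]

```text
time_s: 14.75
eef_pos: [0.5564, -0.1041, 0.073]
ee_rot: [179.9, 0.1, 141.7]
contact_force: [7.0, 2.0, 3.6]
opening: 0.0311
finger_force: 40.0
```

>>> jog_arm:
  rows:
    - [[0,0,0.5],[0,0,0]]
    - [[0,0,0.8],[0,0,0]]
    - [[0,0,0.8],[0,0,0]]

```text
time_s: 15.05
eef_pos: [0.5565, -0.1041, 0.0723]
ee_rot: [179.9, 0.1, 141.7]
contact_force: [7.2, 2.0, 4.8]
opening: 0.0313
finger_force: 40.0
```

>>> jog_arm:
  rows:
    - [[0,0,0.4],[0,0,0]]
    - [[0,0,0.4],[0,0,0]]

```text
time_s: 15.25
eef_pos: [0.5565, -0.1041, 0.0721]
ee_rot: [179.9, 0.2, 141.7]
contact_force: [5.8, 1.8, 7.2]
opening: 0.0313
finger_force: 40.0
```

It has bottomed at z=0.0721, 5.7 mm below the riding height, which matches the expected drop. I'll run it in clockwise, following the 2.23 mm/rad lead.

>>> jog_arm:
  rows:
    - [[0,0,0.2],[0,0,0.08]]
    - [[0,0,0.4],[0,0,0.16]]
    - [[0,0,0.6],[0,0,0.24]]
    - [[0,0,0.8],[0,0,0.32]]
    - [[0,0,0.95],[0,0,0.4]]
    - [[0,0,0.95],[0,0,0.4]]

```text
time_s: 15.85
eef_pos: [0.5559, -0.1045, 0.0711]
ee_rot: [179.9, 0.1, 118.6]
contact_force: [4.7, 0.2, 7.0]
opening: 0.0313
finger_force: 40.0
```

>>> jog_arm:
  rows:
    - [[0,0,0.2],[0,0,0.1]]
    - [[0,0,0.45],[0,0,0.2]]
    - [[0,0,0.67],[0,0,0.3]]
    - [[0,0,0.9],[0,0,0.4]]
    - [[0,0,1.1],[0,0,0.5]]
    - [[0,0,1.3],[0,0,0.6]]
    - [[0,0,1.55],[0,0,0.7]]
    - [[0,0,1.75],[0,0,0.8]]
    - [[0,0,1.75],[0,0,0.8]]

```text
time_s: 16.75
eef_pos: [0.5545, -0.1046, 0.0691]
ee_rot: [-180.0, -0.0, 72.7]
contact_force: [2.4, 0.3, 9.2]
opening: 0.0314
finger_force: 40.0
```

```bash
python3 -c "
from workcell import manip
s=manip.sense();print(s['joints'],s['torque'],s['contact_force'])"
```

```text
[ -9.94956311  37.6480912   22.2858845  120.63763654 -30.50300365
  27.15424733  18.34248217] [-0.12918531 -0.34836168 -0.08740827] [2.42981932 0.27535313 9.17966778]
```

>>> jog_arm:
  rows:
    - [[0,0,0.2],[0,0,0.1]]
    - [[0,0,0.45],[0,0,0.2]]
    - [[0,0,0.67],[0,0,0.3]]
    - [[0,0,0.85],[0,0,0.4]]
    - [[0,0,0.85],[0,0,0.4]]

```text
time_s: 17.25
eef_pos: [0.5539, -0.1043, 0.0682]
ee_rot: [-179.9, 0.0, 49.7]
contact_force: [0.2, 0.6, 11.9]
opening: 0.0319
finger_force: 40.0
```

>>> jog_arm:
  rows:
    - [[0,0,0.1],[0,0,0.08]]
    - [[0,0,0.3],[0,0,0.16]]
    - [[0,0,0.3],[0,0,0.16]]

```text
time_s: 17.55
eef_pos: [0.5537, -0.1041, 0.068]
ee_rot: [-179.9, -0.0, 40.6]
contact_force: [-0.1, 1.0, 13.2]
opening: 0.0313
finger_force: 40.0
```

```bash
python3 -c "
from workcell import manip
s=manip.sense();print(s['joints'],s['torque'],s['contact_force'])"
```

```text
[-15.34288197  39.65045929  30.9364706  121.05000077 -41.01753358
  30.11342533  -2.97503964] [ 0.33423011  0.25814674 -0.02446531] [-0.11656904  0.95659243 13.24722349]
```

>>> jog_arm:
  rows:
    - [[0,0,0.15],[0,0,0.08]]
    - [[0,0,0.25],[0,0,0.15]]
    - [[0,0,0.25],[0,0,0.15]]

```text
time_s: 17.85
eef_pos: [0.5536, -0.1038, 0.0679]
ee_rot: [-179.9, 0.0, 32.0]
contact_force: [-1.3, 2.8, 15.8]
opening: 0.0311
finger_force: 40.0
```

>>> jog_arm:
  rows:
    - [[0,0,0.1],[0,0,0.08]]
    - [[0,0,0.2],[0,0,0.15]]
    - [[0,0,0.2],[0,0,0.15]]

```text
time_s: 18.15
eef_pos: [0.5535, -0.1036, 0.0678]
ee_rot: [-179.8, 0.0, 23.4]
contact_force: [-1.8, 3.1, 17.9]
opening: 0.0315
finger_force: 40.0
```

```bash
python3 -c "
from workcell import manip
s=manip.sense();print(s['joints'],s['torque'],s['contact_force'])"
```

```text
[-18.13947505  41.01240836  35.64582792 121.24558452 -46.11480407
  32.25378135 -14.91231362] [ 0.73329803  0.60903207 -0.01784285] [-1.8097331   3.14135369 17.9427516 ]
```

Run:
```python
from h import *
p,d=cams.capture("wrist");q,d2=cams.capture("scene")
a=cv2.resize(p[180:340,200:440],(720,480),interpolation=2)
cv2.imwrite("pics/w3.png",a)
cv2.imwrite("pics/s3.png",cv2.resize(q[180:280,240:380],None,fx=5,fy=5,interpolation=2))
```

```text
(no output)
```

View pics/w3.png

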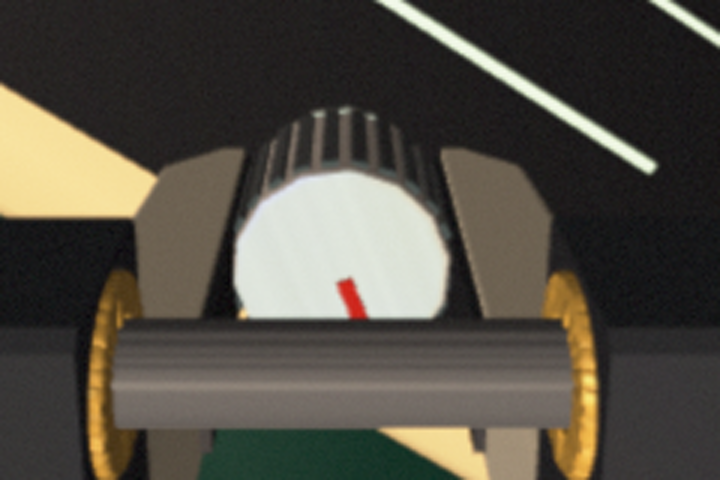

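The knob's index line keeps its position relative to the gripper (crop (345,280)→(360,318), same as before the grasp). The knob is turning without slip, so I'll continue to the hard stop.

>>> jog_arm:
  rows:
    - [[0,0,-0.2],[0,0,0.07]]
    - [[0,0,-0.2],[0,0,0.14]]
    - [[0,0,-0.2],[0,0,0.14]]

```text
time_s: 18.55
eef_pos: [0.5534, -0.1034, 0.0678]
ee_rot: [-179.8, 0.1, 15.4]
contact_force: [-1.3, 3.2, 16.5]
opening: 0.0314
finger_force: 40.0
```

```bash
python3 -c "
from workcell import manip
s=manip.sense();print(s['joints'],s['torque'],s['contact_force'])"
```

```text
[-19.43234038  41.72398758  37.87197697 121.32364049 -48.30289635
  33.39584675 -20.67441698] [ 0.85870531  0.53327971 -0.05827026] [-1.3408104   3.22269731 16.5298531 ]
```

>>> jog_arm:
  rows:
    - [[0,0,0],[0,0,0.07]]
    - [[0,0,0],[0,0,0.14]]
    - [[0,0,0],[0,0,0.14]]

```text
time_s: 18.85
eef_pos: [0.5533, -0.1031, 0.0678]
ee_rot: [-179.8, 0.1, 7.4]
contact_force: [-2.0, 4.8, 17.0]
opening: 0.0314
finger_force: 40.0
```

```bash
python3 -c "
from workcell import manip
s=manip.sense();print(s['joints'],s['torque'],s['contact_force'])"
```

```text
[-20.67473637  42.48467326  40.072082   121.39718088 -50.3959913
  34.60458997 -26.51375338] [1.07314987 0.59886333 0.09696275] [-1.98368764  4.78032422 17.00864424]
```

```bash
cat >> h.py <<'E'
def red(p):
    c=p[180:340,200:440].astype(int);m=(c[...,2]>110)&(c[...,1]<90)&(c[...,0]<90);m[:40]=0;m[:,:80]=0;m[:,160:]=0
    v,u=np.nonzero(m);
    return len(u),np.round([u.mean()+200,v.mean()+180],2),np.round(np.polyfit(v,u,1)[0],3)
E
python3 - <<'E'
from h import *
p,d=cams.capture("wrist");a=cv2.resize(p[180:340,200:440],(720,480),interpolation=2);cv2.imwrite("pics/w4.png",a)
b=cv2.imread("pics/w3.png");b=cv2.resize(b,(240,160),interpolation=cv2.INTER_AREA);z=np.zeros_like(p);z[180:340,200:440]=b
print(red(z),red(p))
T=tool();i=cams.camera_info("wrist");P=cloud(d,i["intrinsics"],T@i["hand_eye"])
q=P[240:280,285:345].reshape(-1,3);q=q[(q[:,2]>.09)&(q[:,2]<.12)];print(np.median(q[:,2]),len(q))
E
```

```text
(58, array([316.93, 279.36]), np.float64(0.389)) (58, array([316.93, 279.36]), np.float64(0.389))
0.09981770402718063 2381
```

>>> jog_arm:
  rows:
    - [[0,0,-0.2],[0,0,0.07]]
    - [[0,0,-0.2],[0,0,0.12]]
    - [[0,0,-0.2],[0,0,0.12]]

```text
time_s: 19.2
eef_pos: [0.5533, -0.1029, 0.0678]
ee_rot: [-179.8, 0.1, 0.7]
contact_force: [-2.9, 3.7, 15.0]
opening: 0.0314
finger_force: 40.0
```

```bash
cat > c.py <<'E'
from h import *
s=manip.sense();print(np.round(s['joints'],1),np.round(s['torque'],3),np.round(s['contact_force'],1),red(cams.capture("wrist")[0]))
E
python3 c.py
```

```text
[-21.7  43.2  41.9 121.4 -52.   35.7 -31.6] [1.096 0.491 0.58 ] [-2.9  3.7 15. ] (59, array([317.19, 279.51]), np.float64(0.376))
```

>>> jog_arm:
  rows:
    - [[0,0,0],[0,0,0.07]]
    - [[0,0,0],[0,0,0.12]]
    - [[0,0,0],[0,0,0.12]]

```text
time_s: 19.55
eef_pos: [0.5527, -0.1027, 0.0678]
ee_rot: [-179.8, 0.2, -6.2]
contact_force: [-4.1, 5.2, 16.4]
opening: 0.0317
finger_force: 40.0
```

```bash
python3 c.py
```

```text
[-22.6  43.8  43.7 121.5 -53.5  36.8 -36.9] [1.1   0.953 0.677] [-4.1  5.2 16.4] (69, array([318.39, 278.93]), np.float64(0.518))
```

The axial torque jumped from 0.1 to 0.6 Nm, and then the index line began slipping relative to the fingers. That is the hard stop, at home height. I'll unload, open and retreat.

>>> jog_arm:
  rows:
    - [[0,0,-1.2],[0,0,0]]
    - [[0,0,-1.2],[0,0,0]]

```text
time_s: 19.8
eef_pos: [0.5527, -0.1027, 0.068]
ee_rot: [-179.8, 0.3, -6.1]
contact_force: [-3.2, 4.9, 1.9]
opening: 0.0315
finger_force: 40.0
```

>>> jog_arm:
  rows:
    - [[0,0,0],[0,0,0]]
    - [[0,0,0],[0,0,0]]
    - [[0,0,0],[0,0,0]]
    - [[0,0,0],[0,0,0]]
    - [[0,0,0],[0,0,0]]
    - [[0,0,-20],[0,0,0]]
    - [[0,0,-60],[0,0,0]]
    - [[0,0,-110],[0,0,0]]
    - [[0,0,-160],[0,0,0]]
    - [[0,0,-180],[0,0,0]]
  grip: 0.75

```text
time_s: 20.8
eef_pos: [0.5557, -0.1058, 0.2527]
ee_rot: [180.0, -0.3, -6.3]
contact_force: [0.1, 0.6, 0.1]
opening: 0.0698
finger_force: 0.0
```

>>> jog_arm:
  rows:
    - [[0,0,0],[0,0,0]]
    - [[0,0,0],[0,0,0]]

```text
time_s: 21.0
eef_pos: [0.5546, -0.1041, 0.2483]
ee_rot: [-180.0, -0.0, -6.2]
contact_force: [-0.3, 0.2, -0.9]
opening: 0.0698
finger_force: 0.0
```

Run:
```python
from h import *
T=tool();p,d=cams.capture("wrist");cv2.imwrite("pics/w5.png",p)
i=cams.camera_info("wrist");P=cloud(d,i["intrinsics"],T@i["hand_eye"])
m=(P[...,2]>.08)&(P[...,2]<.13)&(abs(P[...,0]-.555)<.04)&(abs(P[...,1]+.105)<.04)
q=P[m];print(T[:3,3],np.percentile(q[:,2],[50,80,90]),q[:,:2].mean(0))
h=(abs(P[...,2]-.064)<.012)&(abs(P[...,0]-.6)<.02)&(abs(P[...,1]+.10)<.02);print("hatch z",P[h][:,2].mean())
print(manip.sense()["contact_force"])
```

```text
[ 0.55461697 -0.10410179  0.24834176] [0.09983963 0.10054976 0.10091146] [ 0.55591466 -0.10354182]
hatch z 0.06407122933891608
[ 0.17823249 -0.16780216 -0.85642844]
```

View pics/w5.png

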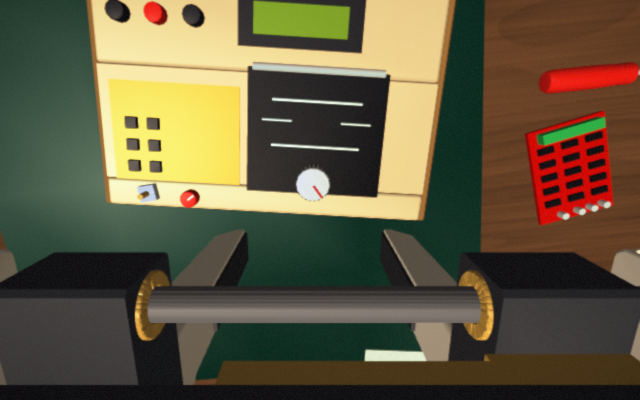

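The hatch is flush (0.0641 m). The knob at (313,184) stands at home height, and the cap (188,198) and pot (147,192) are undisturbed. I'm handing it in.

```bash
python3 -c "
from workcell import ticket
print(ticket.sign_off())"
```

```text
the job is handed in; nothing more can be done
None
```

The hatch is shut and its knob screw is run in to the hard stop; I turned it clockwise only after it had dropped into the thread start. The loose cap and pot on the synth are undisturbed, and the job was handed in at about 21 s.

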